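# Find the filter that is still full of oil

### The arm

A 6-joint arm with a two-finger parallel gripper is mounted at the origin on the work surface. World frame = base frame: x ahead of the robot, y to its left, z up, the work surface at z = 0. Lengths are in m, angles in rad, forces in N, time in s.
With the tool pointing down it reaches from about 0.25 to 0.775 m from the base axis. Payload 4 kg.
Tool frame: the origin (TCP) lies at the very end of the fingers, on their centre line; the grasp point (between the pads) lies 19 mm behind it; z points along the fingers, y is the line along which they close (so a half turn about z gives the same grasp; the last joint's range is limited). The gripper opens to 85 mm and grips with 20 to 120 N. Pads are 22 mm wide; open, the fingers measure 114 mm over their backs; the gripper's body (76 mm by 85 mm) begins 54 mm behind the grasp point. The pads swing forward as they close: fully open they stand 13 mm farther back than shut.
Start: joints at [1.007, 0.087, 1.371, -0, 1.684, -0.103], TCP at [0.245, 0.493, 0.231] pointing down, gripper open.
Joint ranges: [-3.1, 3.1], [-0.76, 2.03], [0.27, 2.55], [-1.08, 4.22], [0.17, 2.65], [-2.57, 2.57]. Speed limits (rad/s): [2.79, 2.79, 3.14, 3.14, 3.14, 3.14].

### API

Orientations are given as a rotation vector (axis times angle).
In Python, from station import arm, grab_frame gives the robot as it stands.
- The arm moves only by the tool move_arm, never from a script. Its argument "series" is a list of rows, each a list of 3 entries, a list of its own where there are three numbers: the closure in counts, from 0 (fully open) to 255 (shut), then the shift along the tool's x, y, z in mm, then the turn, a rotation vector about the tool's x, y, z in degrees. In form: [[fingers, [dx, dy, dz], [rx, ry, rz]], ...]. A call has 1 to 8 rows; each row shifts and turns the commanded pose from where the row before left it, along the tool's axes as they then stand; what a row does not reach is not made up. A row lasts 1/10 s, in which the tool goes at most 50 mm and 8.59 degrees, less where a joint would pass 70% of its speed; a pose out of reach is approached as far as the arm can. A call is refused whole if a number of a shift passes 50 or a number of a turn 8.59, either way. A call with a gripper value outside its range is refused whole. The fingers move at their own pace and stop on an object; "squeeze" is the grip in N (left out, the last holds). Time passes only in rows, so rows that do not move let the fingers close. It gives the time, the measured TCP pose, the force, the opening and the grip force at its end, in the units of the state.
- arm.read_state(): the state, without advancing time (a new reading comes with each control period).
- grab_frame(name): name is "scene" or "top" or "wrist"; returns a dict with "color" (400x640x3 uint8, red, green, blue), "fx", "fy", "cx", "cy" (pixels), "k1" (the pictures are not rectified: a ray, as slopes to the right and down, at radius r is drawn at 1 + k1 r^2 times it, then the intrinsics apply), "extrinsics" (4x4, takes a point from camera to world coordinates). Camera axes: x right, y down, z forward; pixel columns grow to the right and rows downward; lengths in m; the calibration is good to about 2 mm. A picture is of the moment at which its call begins. There is no depth.
- arm.close_job(): hands the job in; it is judged then, once.
The state is a dict: "clock": time; "qpos": joint angles; "qvel": joint speeds; "tau": joint torques, N m; "position": TCP position; "eef_rot": TCP orientation; "force": force on the tool from outside, world axes, zero at the start; "moment": the same for the moment, N m; "grip_width": finger opening in m; "gripper_force": force on a finger pad.
Only numpy, scipy, OpenCV 4.12 (cv2) and the standard library are available. Lean on these libraries where they do the work, as an engineer would, in place of code of your own. Each camera call takes 0.05 s, during which the arm holds its last target. There are 200 camera calls.

### The job

Slide the loose drain cup, narrow end down, fully home onto the pipe stub of the drain tray, and let go. Then heft the three identical capped oil filters one at a time along the row, beginning with the one nearest the drain tray: lift each clear of the mat over its own place, and leave the two light (drained) ones standing back there. Finish while holding the heaviest, still full one upright and still in the gripper, a few centimetres above the middle of the cup, so that I can pull off its cap; keep the filters upright and leave the carton, jar and wrench alone.

Things in the scene. Friction and masses are not known exactly. Their poses are not given: they have to be found in the camera images.
- drain: Fixed square steel drain tray, 130 x 130 mm, rim 16 mm high, walls 5 mm, inner floor 5 mm above the bench; in its middle stands a vertical round pipe stub of 29 mm diameter whose top is 47 mm above the bench (the top 4 mm taper to 23 mm). Origin: centre of the underside, on the stub's axis; z up. The tray may stand on either side of the bench (y above or below 0) and be turned.
- drain_seat (a point): Point on the stub's axis at the level of the tray's inner floor (5 mm above the bench), where the foot of the cup rests when it is fully home.
- cup: Loose aluminium drain cup, open right through, 160 g, 80 mm tall, standing upright on the bench on its narrow end near the tray. Lower 48 mm: round sleeve, outer diameter 40 mm, bore 32 mm. From 48 to 56 mm it widens; top 24 mm: cup of outer diameter 56 mm, wall 4 mm. Origin: centre of the lower end; z along its axis towards the mouth.
- cup_mouth (a point): Centre of the cup's mouth, 80 mm above the cup's lower end; same axes as the cup.
- mat: Fixed black rubber mat, 120 mm (its x) by 330 mm (its y), 4 mm thick, on the other side of the bench from the tray. The filters stand on it in a row along its y. Origin: centre of the underside; z up.
- place_1 (a point): Middle of the place at the mat's -y end (110 mm from the mat's centre), on the mat's top face, 4 mm above the bench. Each filter stands within about 11 mm of a place. With the tray on the -y side this place is the nearest one.
- place_2 (a point): Middle place, at the mat's centre, on its top face.
- place_3 (a point): Place at the mat's +y end (110 mm from the mat's centre), on its top face. With the tray on the +y side this place is the nearest one.
- filter_1: One of three spin-on oil filters that look exactly alike: white painted can of 62 mm diameter, 95 mm tall with its black 8 mm cap underneath (60 mm diameter); straight-sided from 8 to 86 mm, top tapering to 52 mm. Stands on its cap. Drained ones weigh 240 to 300 g, the full one 430 to 520 g. Which place it stands on varies. Origin: centre of the underside; z up.
- filter_2: One of three spin-on oil filters that look exactly alike: white painted can of 62 mm diameter, 95 mm tall with its black 8 mm cap underneath (60 mm diameter); straight-sided from 8 to 86 mm, top tapering to 52 mm. Stands on its cap. Drained ones weigh 240 to 300 g, the full one 430 to 520 g. Which place it stands on varies. Origin: centre of the underside; z up.
- filter_3: One of three spin-on oil filters that look exactly alike: white painted can of 62 mm diameter, 95 mm tall with its black 8 mm cap underneath (60 mm diameter); straight-sided from 8 to 86 mm, top tapering to 52 mm. Stands on its cap. Drained ones weigh 240 to 300 g, the full one 430 to 520 g. Which place it stands on varies. Origin: centre of the underside; z up.
- carton: Bystander: cardboard carton, 50 x 80 mm, 60 mm tall, beyond the work. Origin: centre of the underside.
- jar: Bystander: closed jar with black lid, 60 mm diameter, 80 mm tall, at the robot's left. Origin: centre of the underside.
- wrench: Bystander: steel wrench, 180 mm long, lying on the robot's right. Origin: its underside, near the middle.
Things that resemble listed ones, but are neither listed nor needed, are in the scene too. Leave any pink or yellow look-alike of the filter_2 alone.

How it is judged:
On the way, in this order (a step that is already met when the one before it is completed fails the run):
1. the cup is fully home on the pipe stub and let go, while all filters still stand on the mat (horizontal distance between cup and drain_seat below 0.005 m and z of cup in the frame of drain_seat below 0.004 m and angle between each of cup, filter_1, filter_2, filter_3's own z axis and vertical below 0.1 rad and contact force between cup and the fingers below 0.1 N and z of each of filter_1, filter_2, filter_3 in the frame of mat below 0.008 m), for 0.2 s.
2. the filter at the place nearest the drain tray is gripped and lifted at least 15 mm clear of the mat over its place, the others down on the mat (((world y of drain below 0 m and ((horizontal distance between filter_1 and place_1 below 0.04 m and z of filter_1 in the frame of mat above 0.019 m and contact force between filter_1 and the fingers above 1 N and horizontal distance between each of filter_2, filter_3 and place_1 above 0.06 m and z of each of filter_2, filter_3 in the frame of mat below 0.008 m) or (horizontal distance between filter_2 and place_1 below 0.04 m and z of filter_2 in the frame of mat above 0.019 m and contact force between filter_2 and the fingers above 1 N and horizontal distance between each of filter_1, filter_3 and place_1 above 0.06 m and z of each of filter_1, filter_3 in the frame of mat below 0.008 m) or (horizontal distance between filter_3 and place_1 below 0.04 m and z of filter_3 in the frame of mat above 0.019 m and contact force between filter_3 and the fingers above 1 N and horizontal distance between each of filter_1, filter_2 and place_1 above 0.06 m and z of each of filter_1, filter_2 in the frame of mat below 0.008 m))) or (not (world y of drain below 0 m) and ((horizontal distance between filter_1 and place_3 below 0.04 m and z of filter_1 in the frame of mat above 0.019 m and contact force between filter_1 and the fingers above 1 N and horizontal distance between each of filter_2, filter_3 and place_3 above 0.06 m and z of each of filter_2, filter_3 in the frame of mat below 0.008 m) or (horizontal distance between filter_2 and place_3 below 0.04 m and z of filter_2 in the frame of mat above 0.019 m and contact force between filter_2 and the fingers above 1 N and horizontal distance between each of filter_1, filter_3 and place_3 above 0.06 m and z of each of filter_1, filter_3 in the frame of mat below 0.008 m) or (horizontal distance between filter_3 and place_3 below 0.04 m and z of filter_3 in the frame of mat above 0.019 m and contact force between filter_3 and the fingers above 1 N and horizontal distance between each of filter_1, filter_2 and place_3 above 0.06 m and z of each of filter_1, filter_2 in the frame of mat below 0.008 m))))), for 0.2 s.
3. the filter at the middle place is lifted likewise (((horizontal distance between filter_1 and place_2 below 0.04 m and z of filter_1 in the frame of mat above 0.019 m and contact force between filter_1 and the fingers above 1 N and horizontal distance between each of filter_2, filter_3 and place_2 above 0.06 m and z of each of filter_2, filter_3 in the frame of mat below 0.008 m) or (horizontal distance between filter_2 and place_2 below 0.04 m and z of filter_2 in the frame of mat above 0.019 m and contact force between filter_2 and the fingers above 1 N and horizontal distance between each of filter_1, filter_3 and place_2 above 0.06 m and z of each of filter_1, filter_3 in the frame of mat below 0.008 m) or (horizontal distance between filter_3 and place_2 below 0.04 m and z of filter_3 in the frame of mat above 0.019 m and contact force between filter_3 and the fingers above 1 N and horizontal distance between each of filter_1, filter_2 and place_2 above 0.06 m and z of each of filter_1, filter_2 in the frame of mat below 0.008 m))), for 0.2 s.
4. the filter at the place farthest from the drain tray is lifted likewise (((world y of drain below 0 m and ((horizontal distance between filter_1 and place_3 below 0.04 m and z of filter_1 in the frame of mat above 0.019 m and contact force between filter_1 and the fingers above 1 N and horizontal distance between each of filter_2, filter_3 and place_3 above 0.06 m and z of each of filter_2, filter_3 in the frame of mat below 0.008 m) or (horizontal distance between filter_2 and place_3 below 0.04 m and z of filter_2 in the frame of mat above 0.019 m and contact force between filter_2 and the fingers above 1 N and horizontal distance between each of filter_1, filter_3 and place_3 above 0.06 m and z of each of filter_1, filter_3 in the frame of mat below 0.008 m) or (horizontal distance between filter_3 and place_3 below 0.04 m and z of filter_3 in the frame of mat above 0.019 m and contact force between filter_3 and the fingers above 1 N and horizontal distance between each of filter_1, filter_2 and place_3 above 0.06 m and z of each of filter_1, filter_2 in the frame of mat below 0.008 m))) or (not (world y of drain below 0 m) and ((horizontal distance between filter_1 and place_1 below 0.04 m and z of filter_1 in the frame of mat above 0.019 m and contact force between filter_1 and the fingers above 1 N and horizontal distance between each of filter_2, filter_3 and place_1 above 0.06 m and z of each of filter_2, filter_3 in the frame of mat below 0.008 m) or (horizontal distance between filter_2 and place_1 below 0.04 m and z of filter_2 in the frame of mat above 0.019 m and contact force between filter_2 and the fingers above 1 N and horizontal distance between each of filter_1, filter_3 and place_1 above 0.06 m and z of each of filter_1, filter_3 in the frame of mat below 0.008 m) or (horizontal distance between filter_3 and place_1 below 0.04 m and z of filter_3 in the frame of mat above 0.019 m and contact force between filter_3 and the fingers above 1 N and horizontal distance between each of filter_1, filter_2 and place_1 above 0.06 m and z of each of filter_1, filter_2 in the frame of mat below 0.008 m))))), for 0.2 s.
At the end, for the whole second after the job is handed in: Cup home on the stub (5 mm sideways, 4 mm high, 6 deg). Heaviest filter held by the fingers alone, still, upright (8 deg), underside 10 to 110 mm above the cup's mouth, within 20 mm of its axis. The other two, both light (under 3.6 N on the mat), stand on it within 40 mm of where they started (horizontal distance between cup and drain_seat below 0.005 m and z of cup in the frame of drain_seat below 0.004 m and angle between cup's own z axis and vertical below 0.1 rad and ((horizontal distance between filter_1 and cup_mouth below 0.02 m and z of filter_1 in the frame of cup_mouth between 0.01 and 0.11 m and angle between filter_1's own z axis and vertical below 0.15 rad and linear speed of filter_1 below 0.03 m/s and contact force between filter_1 and the fingers above 1 N and contact force between filter_1 and cup below 0.1 N and z of each of filter_2, filter_3 in the frame of mat below 0.008 m and angle between each of filter_2, filter_3's own z axis and vertical below 0.1 rad and distance of each of filter_2, filter_3 from where it was at the start of the episode below 0.04 m and contact force between each of filter_2, filter_3 and the fingers below 0.1 N and contact force between filter_2 and mat between 1.5 and 3.6 N and contact force between filter_3 and mat between 1.5 and 3.6 N) or (horizontal distance between filter_2 and cup_mouth below 0.02 m and z of filter_2 in the frame of cup_mouth between 0.01 and 0.11 m and angle between filter_2's own z axis and vertical below 0.15 rad and linear speed of filter_2 below 0.03 m/s and contact force between filter_2 and the fingers above 1 N and contact force between filter_2 and cup below 0.1 N and z of each of filter_1, filter_3 in the frame of mat below 0.008 m and angle between each of filter_1, filter_3's own z axis and vertical below 0.1 rad and distance of each of filter_1, filter_3 from where it was at the start of the episode below 0.04 m and contact force between each of filter_1, filter_3 and the fingers below 0.1 N and contact force between filter_1 and mat between 1.5 and 3.6 N and contact force between filter_3 and mat between 1.5 and 3.6 N) or (horizontal distance between filter_3 and cup_mouth below 0.02 m and z of filter_3 in the frame of cup_mouth between 0.01 and 0.11 m and angle between filter_3's own z axis and vertical below 0.15 rad and linear speed of filter_3 below 0.03 m/s and contact force between filter_3 and the fingers above 1 N and contact force between filter_3 and cup below 0.1 N and z of each of filter_1, filter_2 in the frame of mat below 0.008 m and angle between each of filter_1, filter_2's own z axis and vertical below 0.1 rad and distance of each of filter_1, filter_2 from where it was at the start of the episode below 0.04 m and contact force between each of filter_1, filter_2 and the fingers below 0.1 N and contact force between filter_1 and mat between 1.5 and 3.6 N and contact force between filter_2 and mat between 1.5 and 3.6 N))); the arm keeps its last pose, push and grip.
It fails at once if a filter is tipped by more than 30 degrees (angle between any of filter_1, filter_2, filter_3's own z axis and vertical above 0.52 rad).
It fails at once if the carton, jar or wrench is moved by more than 25 mm (distance of any of carton, jar, wrench from where it was at the start of the episode above 0.025 m).
It also fails if it takes over 72 s, if anything falls off the work surface, if the arm or the gripper's body presses on something with over 40 N, if the wrist force passes 120 N, or if a joint passes its speed limit or range.

## Working session

There is one attempt and no reset: what is moved stays moved. The work goes in short steps, Python scripts to look and compute and a tool call to move; the robot and the scene stay as the last step left them, time stands still between calls to the robot, and variables do not carry over. Pictures are saved under pics/ and viewed, at most 10 in all, crops included, and the job is handed in when it is done.

Besides the shell and the picture viewer there is one more tool, called after "Emit:" as name(argument=value, ...) on one line, values as JSON. move_arm: Moves the arm, as the interface text tells. Its arguments: {"type":"object","properties":{"series":{"type":"array","items":{"type":"array"}},"squeeze":{"type":"number"}},"required":["series"]}

```bash
mkdir -p pics; ls; python3 - <<'E'
from station import arm, grab_frame
import cv2, numpy as np
print(arm.read_state())
for n in ("scene","top"):
    f=grab_frame(n); cv2.imwrite(f"pics/{n}0.png",f["color"][...,::-1])
    print(n,f["fx"],f["fy"],f["cx"],f["cy"],f["k1"],np.round(f["extrinsics"],4).tolist())
E
```

```text
pics
{'clock': 0.0, 'qpos': array([ 1.00689676e+00,  8.79992568e-02,  1.37227199e+00, -1.03188812e-05,
        1.68358014e+00, -1.03087683e-01]), 'qvel': array([ 0.00060815, -0.0008363 , -0.00103127,  0.00206049,  0.00151104,
       -0.00056918]), 'tau': array([-4.84138673e-04, -3.51853144e+01, -3.13275468e+01, -1.37438547e-04,
        1.05520320e-02,  7.37144916e-06]), 'position': array([0.24430768, 0.49221107, 0.23010593]), 'eef_rot': array([-0.71728888, -3.05785963,  0.00335702]), 'force': array([-1.17562712, -0.79996375,  0.56028152]), 'moment': array([-0.01193593,  0.00369529,  0.01663817]), 'gripper_force': 0.0, 'grip_width': 0.08557269548363346}
scene 399.7588749893882 399.7588749893882 321.8114311232372 205.31416119840424 0.03217903905113505 [[0.7499, 0.5083, -0.4234, 1.0056], [0.6614, -0.5624, 0.4963, -0.5336], [0.0142, -0.6522, -0.7579, 0.9296], [0.0, 0.0, 0.0, 1.0]]
top 418.8511812736892 418.8511812736892 319.3089241919433 200.28233212400815 -0.06161252672148417 [[0.0002, -0.9804, 0.197, 0.3278], [-0.9998, 0.0035, 0.0184, 0.0002], [-0.0187, -0.1969, -0.9802, 1.1394], [0.0, 0.0, 0.0, 1.0]]
```

View pics/scene0.png

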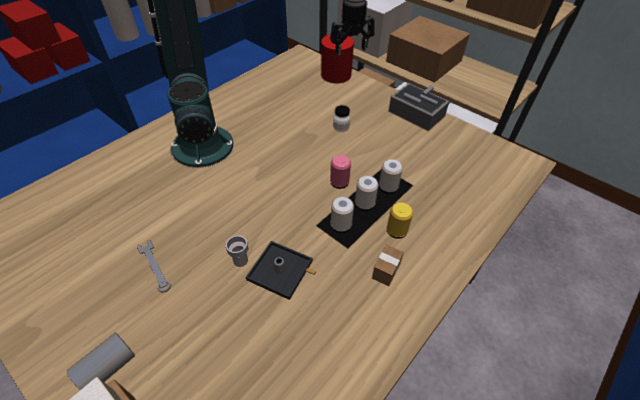

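View pics/top0.png

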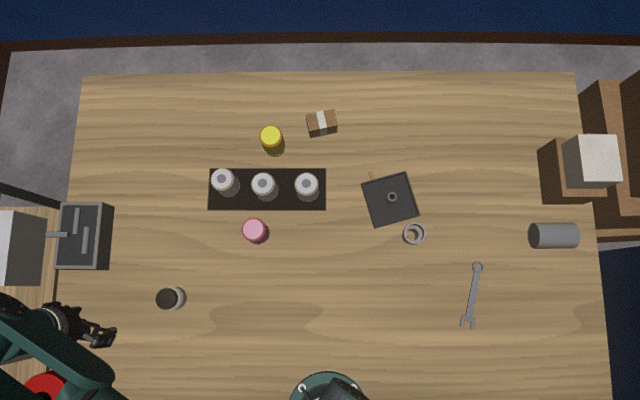

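Scene view: tray (281,268) with stub, cup (237,250), white filters (342,213), (367,192), (391,175) on the mat. Top view: tray (391,199), cup (414,234), and filters (306,184), (263,184), (222,180). The pink (255,231) and yellow (271,137) cans stand off the mat and are look-alikes. The three white cans fit. The tray is on the −y side, so (306,184) is the nearest filter. I'll confirm this in one enlarged crop.

```bash
cat > h.py <<'E'
import numpy as np, cv2
from station import arm, grab_frame
def cam(f): 
    K=np.array([[f["fx"],0,f["cx"]],[0,f["fy"],f["cy"]],[0,0,1]]); return K,np.array([f["k1"],0,0,0,0.]),np.array(f["extrinsics"])
def proj(f,P):
    K,d,E=cam(f); R=E[:3,:3].T; t=-R@E[:3,3]
    return cv2.projectPoints(np.array(P,float).reshape(-1,1,3),cv2.Rodrigues(R)[0],t,K,d)[0].reshape(-1,2)
def ray(f,uv,z):
    K,d,E=cam(f); n=cv2.undistortPoints(np.array(uv,float).reshape(-1,1,2),K,d).reshape(-1,2)
    v=np.c_[n,np.ones(len(n))]@E[:3,:3].T; o=E[:3,3]; return o+v*((z-o[2])/v[:,2:])
def ring(c,r,z): 
    a=np.linspace(0,2*np.pi,60); return np.c_[c[0]+r*np.cos(a),c[1]+r*np.sin(a),0*a+z]
def draw(im,f,P,col,s,o):
    q=((proj(f,P)-o+.5)*s-.5); cv2.polylines(im,[np.round(q).astype(int)],False,col,1,cv2.LINE_AA)
E
python3 - <<'E'
from h import *
f=grab_frame("top")
for n,u,z in (("f1",(306.5,181),.099),("f2",(263,181),.099),("f3",(221.5,176.5),.099),("stub",(392,197),.047),("cup",(414.5,233),.08),
  ("pink",(255,228),.099),("yel",(271,133),.099)): print(n,ray(f,u,z).round(4)[0])
print("tray corners",ray(f,[(361,183),(407,171),(420,212),(374,228)],.016).round(4).tolist())
print("mat",ray(f,[(208,168),(326,168),(326,210),(208,210)],.004).round(4).tolist())
c=f["color"][110:260,200:440,::-1]
cv2.imwrite("pics/top_crop.png",cv2.resize(c,None,fx=3.33,fy=3.33,interpolation=cv2.INTER_CUBIC))
E
```

```text
f1 [0.5874 0.0525 0.099 ]
f2 [0.5879 0.1643 0.099 ]
f3 [0.6005 0.2725 0.099 ]
stub [ 0.5556 -0.1728  0.047 ]
cup [ 0.4551 -0.2217  0.08  ]
pink [0.4664 0.1813 0.099 ]
yel [0.7179 0.1469 0.099 ]
tray corners [[0.6018, -0.0937, 0.016], [0.6355, -0.2219, 0.016], [0.5201, -0.2525, 0.016], [0.4768, -0.1263, 0.016]]
mat [[0.6505, 0.3374, 0.004], [0.6484, 0.0027, 0.004], [0.5286, 0.0031, 0.004], [0.5295, 0.3308, 0.004]]
```

View pics/top_crop.png

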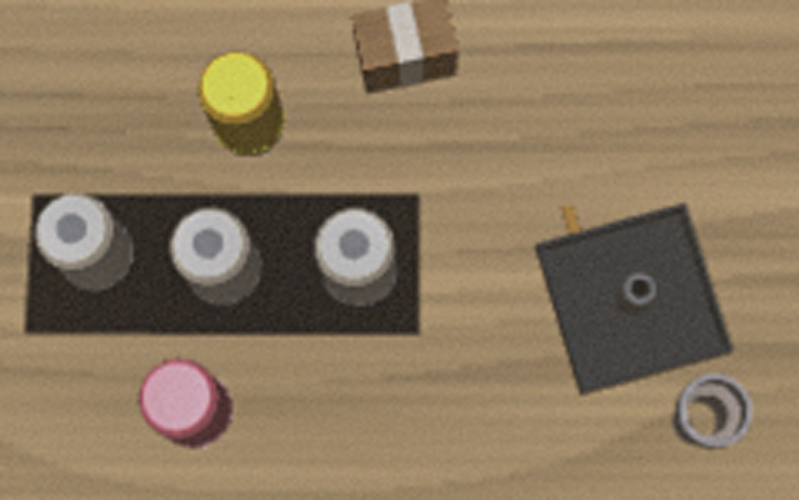

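The crop shows three white cans on the mat (353,243), (208,243), (71,229), the cup's mouth (714,411) beside the tray, and the stub (639,289). All heights and spacings agree with the description. I'll move over the tray now.

Emit:
move_arm(series=[[0,[-33,-32,0],[0,0,0]],[0,[-33,-32,0],[0,0,0]],[0,[-33,-32,0],[0,0,0]],[0,[-33,-32,0],[0,0,0]],[0,[-33,-32,0],[0,0,0]],[0,[-33,-32,0],[0,0,0]],[0,[-33,-32,0],[0,0,0]],[0,[-33,-32,0],[0,0,0]]], squeeze=40)

```text
clock: 0.95
position: [0.3672, 0.1442, 0.2312]
eef_rot: [0.717, 3.058, 0.0]
force: [1.2, 0.3, -0.1]
grip_width: 0.0854
gripper_force: 0.0
```

Emit:
move_arm(series=[[0,[-33,-32,0],[0,0,0]],[0,[-33,-32,0],[0,0,0]],[0,[-33,-32,0],[0,0,0]],[0,[-33,-32,0],[0,0,0]],[0,[-33,-32,0],[0,0,0]],[0,[-33,-32,0],[0,0,0]],[0,[-33,-32,0],[0,0,0]],[0,[0,0,0],[0,0,0]]])

```text
clock: 1.75
position: [0.475, -0.1621, 0.2297]
eef_rot: [-0.727, -3.055, 0.002]
force: [-0.4, 0.1, -0.3]
grip_width: 0.0853
gripper_force: 0.0
```

```bash
cat >> h.py <<'E'
from scipy.optimize import minimize
from scipy.ndimage import map_coordinates
def fit(f,c0,circles,span=.012):
    g=cv2.GaussianBlur(cv2.cvtColor(f["color"],cv2.COLOR_RGB2GRAY).astype(float),(0,0),1.)
    m=np.hypot(cv2.Sobel(g,6,1,0),cv2.Sobel(g,6,0,1))
    def J(c):
        return -sum(map_coordinates(m,proj(f,ring(c,r,z))[:,::-1].T,order=1).mean() for r,z in circles)
    G=np.arange(-span,span+1e-6,.002); b=min(((J((c0[0]+a,c0[1]+e)),c0[0]+a,c0[1]+e) for a in G for e in G))
    r=minimize(J,b[1:],method="Nelder-Mead",options=dict(initial_simplex=[b[1:],(b[1]+.001,b[2]),(b[1],b[2]+.001)],xatol=1e-5))
    return r.x.round(4),round(r.fun,1)
E
cat > m.py <<'E'
from h import *
s=arm.read_state(); print(s["clock"],s["position"].round(4),s["eef_rot"].round(4),s["qpos"].round(2))
from scipy.spatial.transform import Rotation as Rn
print(Rn.from_rotvec(s["eef_rot"]).as_matrix().round(3).tolist())
F={n:grab_frame(n) for n in ("top","scene","wrist")}
cv2.imwrite("pics/wrist1.png",F["wrist"]["color"][...,::-1]); print(F["wrist"]["extrinsics"].round(3).tolist())
for n,f in F.items():
    for k,c,C in (("cup",(.455,-.222),[(.028,.08),(.024,.08)]),("stub",(.555,-.173),[(.0115,.047)]),
      ("f1",(.583,.0525),[(.026,.099),(.031,.09)]),("f2",(.583,.165),[(.026,.099),(.031,.09)]),("f3",(.595,.273),[(.026,.099),(.031,.09)])):
        if n!="wrist" or k in("cup","stub"): print(n,k,*fit(f,c,C), proj(f,[[*c,C[0][1]]]).round(0))
E
python3 m.py
```

```text
1.75 [ 0.475  -0.1621  0.2297] [-7.2660e-01 -3.0546e+00  2.3000e-03] [-0.44 -0.02  1.48 -0.    1.68 -1.54]
[[-0.893, 0.45, -0.002], [0.45, 0.893, -0.001], [0.001, -0.002, -1.0]]
[[0.447, 0.854, 0.267, 0.407], [0.894, -0.428, -0.131, -0.125], [0.002, 0.297, -0.955, 0.373], [0.0, 0.0, 0.0, 1.0]]
top cup [ 0.4572 -0.2105] -224.5 [[415. 233.]]
top stub [ 0.5691 -0.1599] -95.7 [[392. 197.]]
top f1 [0.5828 0.0543] -526.1 [[306. 183.]]
top f2 [0.5838 0.1671] -533.6 [[263. 183.]]
top f3 [0.5956 0.2737] -437.6 [[221. 179.]]
scene cup [ 0.4564 -0.2247] -301.9 [[237. 244.]]
scene stub [ 0.5585 -0.177 ] -115.8 [[279. 261.]]
scene f1 [0.5795 0.0546] -432.3 [[343. 204.]]
scene f2 [0.5805 0.1681] -433.0 [[368. 182.]]
scene f3 [0.5923 0.2738] -275.9 [[393. 165.]]
wrist cup [ 0.4549 -0.2238] -196.3 [[247. 197.]]
wrist stub [ 0.5534 -0.1727] -95.1 [[345. 251.]]
```

View pics/wrist1.png

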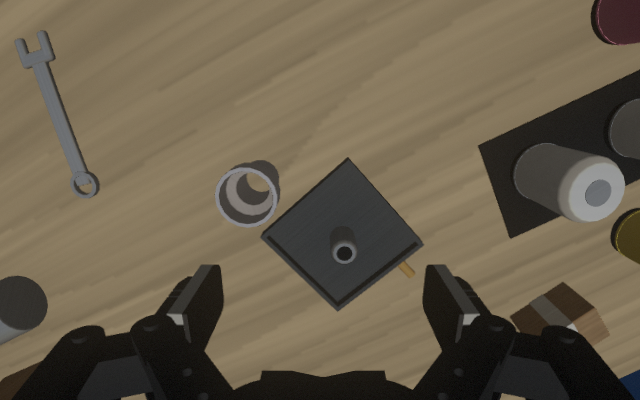

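The wrist view shows the cup's mouth at (246,197), the stub top at (344,252), and nothing in the fingers' way. The fits agree within about 3 mm: cup ≈(0.455,−0.224), stub ≈(0.553,−0.173).

Emit:
move_arm(series=[[0,[-3,-22,10],[0,0,0]],[0,[-3,-22,30],[0,0,0]],[0,[-4,-20,35],[0,0,0]],[0,[0,0,35],[0,0,0]],[0,[0,0,0],[0,0,0]],[0,[0,0,0],[0,0,0]],[0,[0,0,0],[0,0,0]]])

```text
clock: 2.6
position: [0.4565, -0.2189, 0.1241]
eef_rot: [0.714, 3.055, -0.002]
force: [0.6, 0.5, -0.2]
grip_width: 0.0852
gripper_force: 0.0
```

```bash
cat > w.py <<'E'
import sys; from h import *
s=arm.read_state(); print(s["clock"],s["position"].round(4),s["eef_rot"].round(4),s["force"].round(2),s["grip_width"])
f=grab_frame("wrist"); print(fit(f,(.455,-.2235),[(.028,.08),(.024,.08)]),fit(f,(.555,-.173),[(.0115,.047)]))
E
python3 w.py
```

```text
2.6 [ 0.4565 -0.2189  0.1241] [ 7.1380e-01  3.0547e+00 -2.0000e-03] [ 0.56  0.47 -0.24] 0.08524798151899798
(array([ 0.4545, -0.224 ]), np.float64(-226.2)) (array([ 0.5693, -0.1625]), np.float64(-41.8))
```

Emit:
move_arm(series=[[0,[-1,-5,15],[0,0,0]],[0,[0,0,30],[0,0,0]],[0,[0,0,25],[0,0,0]],[0,[0,0,7],[0,0,0]],[0,[0,0,0],[0,0,0]],[0,[0,0,0],[0,0,0]],[0,[0,0,0],[0,0,0]]])

```text
clock: 3.35
position: [0.4551, -0.2249, 0.0465]
eef_rot: [0.716, 3.055, -0.002]
force: [-0.1, 0.2, -0.1]
grip_width: 0.0853
gripper_force: 0.0
```

Emit:
move_arm(series=[[120,[0,0,0],[0,0,0]],[140,[0,0,0],[0,0,0]],[140,[0,0,0],[0,0,0]],[140,[0,0,0],[0,0,0]],[140,[0,0,0],[0,0,0]],[140,[0,0,0],[0,0,0]],[140,[0,0,0],[0,0,0]]])

```text
clock: 4.05
position: [0.4543, -0.2244, 0.0454]
eef_rot: [0.717, 3.057, -0.001]
force: [0.5, 0.2, 5.0]
grip_width: 0.0555
gripper_force: 42.3
```

```bash
python3 w.py
```

```text
4.05 [ 0.4543 -0.2244  0.0454] [ 7.1700e-01  3.0569e+00 -7.0000e-04] [0.47 0.23 5.03] 0.05545736990828368
(array([ 0.4546, -0.2247]), np.float64(-241.3)) (array([ 0.5549, -0.1737]), np.float64(-46.1))
```

Emit:
move_arm(series=[[140,[0,0,-20],[0,0,0]],[140,[0,0,-25],[0,0,0]],[140,[0,0,-17],[0,0,0]],[140,[-16,22,0],[0,0,0]],[140,[-20,28,0],[0,0,0]],[140,[-20,26,0],[0,0,0]],[140,[-10,14,0],[0,0,0]],[140,[0,0,0],[0,0,0]]])

```text
clock: 4.9
position: [0.5539, -0.1714, 0.105]
eef_rot: [-0.713, -3.058, -0.001]
force: [-0.6, 0.0, -1.4]
grip_width: 0.0555
gripper_force: 43.0
```

Emit:
move_arm(series=[[140,[0,0,0],[0,0,0]],[140,[0,0,0],[0,0,0]],[140,[0,0,0],[0,0,0]]])

```text
clock: 5.2
position: [0.5519, -0.1734, 0.1061]
eef_rot: [-0.719, -3.058, 0.0]
force: [-0.9, -0.9, -1.0]
grip_width: 0.0557
gripper_force: 43.0
```

```bash
python3 - <<'E'
from h import *
s=arm.read_state(); print(s["clock"],s["position"].round(4),s["force"].round(2),s["grip_width"],s["gripper_force"])
z=s["position"][2]-.0454; out=[]
for n,w in (("scene",None),("wrist",None)):
    f=grab_frame(n); im=f["color"][...,::-1].copy()
    c=fit(f,(.555,-.173),[(.028,.08+z),(.024,.08+z)],.01); print(n,z,c)
    u=proj(f,[(.554,-.173,.07)])[0].astype(int); x0,y0=max(u[0]-60,0),max(min(u[1]-60,280),0)
    s_=6 if n=="scene" else 4
    a,b=(x0,y0) if n=="scene" else (max(u[0]-75,0),max(min(u[1]-90,250),0))
    w=66*6//s_+ (0 if n=="scene" else 30)
    if n=="scene": a,b=u[0]-33,u[1]-50
    k=cv2.resize(im[b:b+100,a:a+66],None,fx=6,fy=6,interpolation=cv2.INTER_CUBIC) if n=="scene" else cv2.resize(im[b:b+150,a:a+99],(396,600),interpolation=cv2.INTER_CUBIC)
    print(n,a,b); out.append(k)
cv2.imwrite("pics/hover.png",np.hstack(out))
E
```

```text
5.2 [ 0.5519 -0.1734  0.1061] [-0.86 -0.91 -0.98] 0.05568696260418067 42.9945522642447
scene 0.060713993084086114 (array([ 0.5635, -0.1626]), np.float64(-327.6))
scene 244 205
wrist 0.060713993084086114 (array([ 0.5524, -0.1736]), np.float64(-250.5))
wrist 249 147
```

View pics/hover.png

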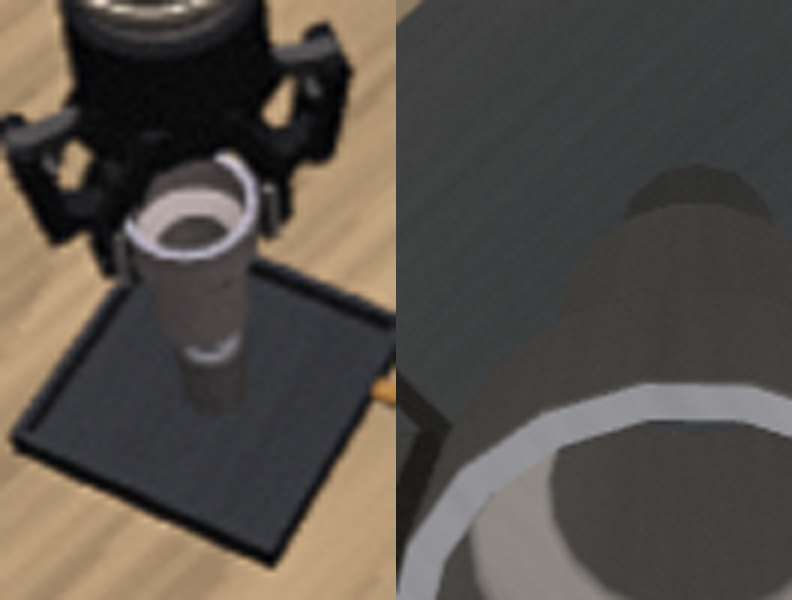

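Both views show the cup held upright directly above the stub (scene crop (215,375)), aligned to within roughly 1 px. I'll lower it, watching the force.

Emit:
move_arm(series=[[140,[0,0,8],[0,0,0]],[140,[0,0,4],[0,0,0]],[140,[0,0,3],[0,0,0]],[140,[0,0,2],[0,0,0]],[140,[0,0,0],[0,0,0]],[140,[0,0,0],[0,0,0]]])

```text
clock: 5.9
position: [0.5531, -0.173, 0.0895]
eef_rot: [0.717, 3.058, -0.0]
force: [0.6, -1.0, -1.8]
grip_width: 0.0553
gripper_force: 43.0
```

```bash
python3 - <<'E'
from h import *
s=arm.read_state(); print(s["clock"],s["position"].round(4),s["force"].round(2),s["moment"].round(3))
E
```

```text
5.9 [ 0.5531 -0.173   0.0895] [ 0.57 -1.01 -1.79] [-0.129 -0.185  0.009]
```

Emit:
move_arm(series=[[140,[0,0,3],[0,0,0]],[140,[0,0,3],[0,0,0]],[140,[0,0,3],[0,0,0]],[140,[0,0,0],[0,0,0]],[140,[0,0,0],[0,0,0]]])

```text
clock: 6.4
position: [0.5532, -0.173, 0.08]
eef_rot: [0.717, 3.058, -0.0]
force: [4.2, -1.7, -3.5]
grip_width: 0.0554
gripper_force: 42.9
```

```bash
python3 - <<'E'
from h import *
s=arm.read_state(); print(s["clock"],s["position"].round(4),s["force"].round(2),s["moment"].round(3))
E
```

```text
6.4 [ 0.5532 -0.173   0.08  ] [ 4.25 -1.67 -3.48] [-0.435 -0.72  -0.058]
```

Emit:
move_arm(series=[[140,[-1,0,0],[0,0,0]],[140,[0,0,4],[0,0,0]],[140,[0,0,6],[0,0,0]],[140,[0,0,0],[0,0,0]],[140,[0,0,0],[0,0,0]]])

```text
clock: 6.9
position: [0.5536, -0.1733, 0.0695]
eef_rot: [-0.717, -3.058, -0.0]
force: [3.9, -2.2, -4.3]
grip_width: 0.0555
gripper_force: 43.0
```

```bash
python3 - <<'E'
from h import *
s=arm.read_state(); print(s["clock"],s["position"].round(4),s["force"].round(2),s["moment"].round(3))
E
```

```text
6.9 [ 0.5536 -0.1733  0.0695] [ 3.93 -2.21 -4.29] [-0.414 -0.729  0.037]
```

Emit:
move_arm(series=[[140,[-1,0,4],[0,0,0]],[140,[0,0,6],[0,0,0]],[140,[0,0,4],[0,0,0]],[140,[0,0,2],[0,0,0]],[140,[0,0,1],[0,0,0]],[140,[0,0,0],[0,0,0]],[140,[0,0,0],[0,0,0]]])

```text
clock: 7.6
position: [0.5544, -0.1736, 0.053]
eef_rot: [-0.717, -3.058, -0.0]
force: [1.1, -0.7, -2.7]
grip_width: 0.0555
gripper_force: 43.1
```

```bash
python3 - <<'E'
from h import *
s=arm.read_state(); print(s["clock"],s["position"].round(4),s["force"].round(2),s["moment"].round(3))
E
```

```text
7.6 [ 0.5544 -0.1736  0.053 ] [ 1.15 -0.69 -2.68] [-0.204 -0.288 -0.061]
```

Lateral force has dropped. I'll press the last few mm down gently until contact.

Emit:
move_arm(series=[[140,[0,0,1],[0,0,0]],[140,[0,0,1],[0,0,0]],[140,[0,0,1],[0,0,0]],[140,[0,0,0.5],[0,0,0]],[140,[0,0,0],[0,0,0]],[140,[0,0,0],[0,0,0]]])

```text
clock: 8.2
position: [0.5548, -0.1738, 0.0505]
eef_rot: [0.717, 3.058, -0.0]
force: [-1.4, -0.5, 2.9]
grip_width: 0.0555
gripper_force: 43.5
```

Emit:
move_arm(series=[[0,[0,0,0],[0,0,0]],[0,[0,0,0],[0,0,0]],[0,[0,0,0],[0,0,0]],[0,[0,0,0],[0,0,0]],[0,[0,0,0],[0,0,0]],[0,[0,0,0],[0,0,0]]])

```text
clock: 8.8
position: [0.5546, -0.1737, 0.0497]
eef_rot: [-0.717, -3.058, -0.0]
force: [-0.3, -0.0, 0.1]
grip_width: 0.0853
gripper_force: 0.0
```

Emit:
move_arm(series=[[0,[0,0,-15],[0,0,0]],[0,[0,0,-30],[0,0,0]],[0,[0,0,-40],[0,0,0]],[0,[0,0,-35],[0,0,0]],[0,[0,0,0],[0,0,0]],[0,[0,0,0],[0,0,0]],[0,[0,0,0],[0,0,0]]])

```text
clock: 9.5
position: [0.5539, -0.1734, 0.1689]
eef_rot: [-0.717, -3.057, -0.001]
force: [-0.9, -0.2, -1.0]
grip_width: 0.0855
gripper_force: 0.0
```

```bash
python3 - <<'E'
from h import *
s=arm.read_state(); print(s["clock"],s["position"].round(4),s["force"].round(2),s["grip_width"])
F={n:grab_frame(n) for n in("scene","wrist")}
ims=[]
for n,f in F.items():
    for zz in (.085,.09,.095): print(n,zz,fit(f,(.555,-.174),[(.028,zz),(.024,zz)],.008))
    im=f["color"][...,::-1].copy(); u=proj(f,[(.555,-.174,.05)])[0].astype(int)
    if n=="scene": k=cv2.resize(im[u[1]-45:u[1]+45,u[0]-40:u[0]+40],(400,450),interpolation=cv2.INTER_CUBIC)
    else: k=cv2.resize(im[max(u[1]-90,0):max(u[1]-90,0)+180,u[0]-80:u[0]+80],(400,450),interpolation=cv2.INTER_CUBIC)
    ims.append(k)
cv2.imwrite("pics/seat.png",np.hstack(ims))
E
```

```text
9.5 [ 0.5539 -0.1734  0.1689] [-0.91 -0.18 -1.  ] 0.08553076074712243
scene 0.085 (array([ 0.5554, -0.1752]), np.float64(-316.2))
scene 0.09 (array([ 0.5477, -0.178 ]), np.float64(-317.9))
scene 0.095 (array([ 0.5506, -0.1801]), np.float64(-318.0))
wrist 0.085 (array([ 0.5554, -0.1734]), np.float64(-300.1))
wrist 0.09 (array([ 0.5531, -0.1724]), np.float64(-204.0))
wrist 0.095 (array([ 0.5509, -0.1703]), np.float64(-205.9))
```

View pics/seat.png

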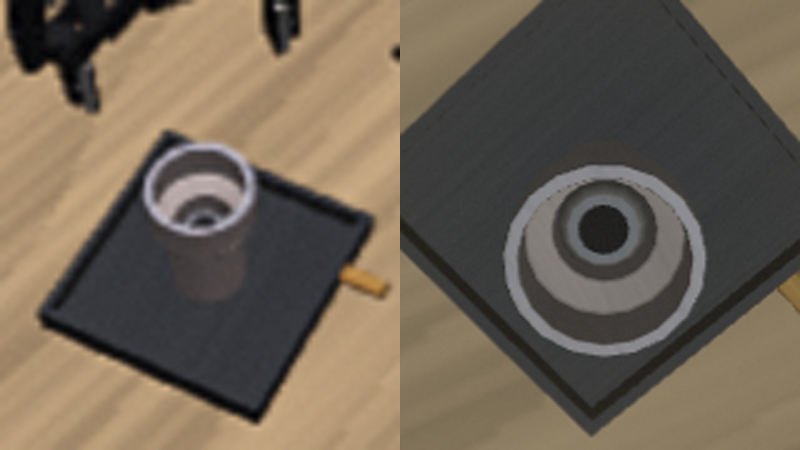

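Cup mouth fits at z=0.085 in both views at (0.555,−0.174), with the stub visible inside it: fully home. Next is the nearest filter.

Emit:
move_arm(series=[[0,[12,33,0],[0,0,0]],[0,[15,43,0],[0,0,0]],[0,[15,43,0],[0,0,0]],[0,[15,43,0],[0,0,0]],[0,[14,36,0],[0,0,0]],[0,[6,18,0],[0,0,0]],[0,[0,0,0],[0,0,0]],[0,[0,0,0],[0,0,0]]])

```text
clock: 10.4
position: [0.5811, 0.0539, 0.1685]
eef_rot: [-0.716, -3.057, 0.002]
force: [-0.1, -0.3, 0.7]
grip_width: 0.0853
gripper_force: 0.0
```

```bash
python3 - <<'E'
from h import *
s=arm.read_state(); print(s["clock"],s["position"].round(4))
f=grab_frame("wrist")
for k,c in (("f1",(.582,.0545)),("f2",(.582,.167))): print(k,fit(f,c,[(.026,.099),(.031,.09)]))
E
```

```text
10.4 [0.5811 0.0539 0.1685]
f1 (array([0.5808, 0.0523]), np.float64(-220.7))
f2 (array([0.5824, 0.1649]), np.float64(-280.9))
```

Emit:
move_arm(series=[[0,[0,-1,30],[0,0,0]],[0,[0,0,45],[0,0,0]],[0,[0,0,35],[0,0,0]],[0,[0,0,11],[0,0,0]],[0,[0,0,0],[0,0,0]],[0,[0,0,0],[0,0,0]]], squeeze=50)

```text
clock: 11.05
position: [0.5826, 0.0523, 0.0506]
eef_rot: [0.718, 3.055, 0.001]
force: [-0.1, 0.0, 0.2]
grip_width: 0.0857
gripper_force: 0.0
```

Emit:
move_arm(series=[[90,[0,0,0],[0,0,0]],[130,[0,0,0],[0,0,0]],[130,[0,0,0],[0,0,0]],[130,[0,0,0],[0,0,0]],[130,[0,0,0],[0,0,0]],[130,[0,0,0],[0,0,0]]])

```text
clock: 11.65
position: [0.5831, 0.0528, 0.0518]
eef_rot: [0.716, 3.053, 0.001]
force: [0.0, -0.7, 6.6]
grip_width: 0.0606
gripper_force: 55.9
```

Emit:
move_arm(series=[[130,[0,0,-10],[0,0,0]],[130,[0,0,-20],[0,0,0]],[130,[0,0,-5],[0,0,0]],[130,[0,0,0],[0,0,0]],[130,[0,0,0],[0,0,0]],[130,[0,0,0],[0,0,0]],[130,[0,0,0],[0,0,0]],[130,[0,0,0],[0,0,0]]])

```text
clock: 12.45
position: [0.5808, 0.0531, 0.0831]
eef_rot: [-0.717, -3.057, 0.0]
force: [-0.1, 0.3, -3.1]
grip_width: 0.0605
gripper_force: 55.0
```

```bash
cat > r.py <<'E'
from h import *
a=[]
for i in range(6):
    s=arm.read_state(); a.append(s["force"]); grab_frame("wrist")
s=arm.read_state(); print(s["clock"],s["position"].round(4),np.mean(a,0).round(2),np.std(a,0).round(2),s["grip_width"],s["gripper_force"])
E
python3 r.py
```

```text
12.75 [0.5813 0.0531 0.0838] [ 0.12 -0.06 -2.78] [0.39 0.36 0.52] 0.06076172916174765 54.98766927841643
```

About 2.8 N, so this one is light. I'll put it back.

Emit:
move_arm(series=[[130,[0,0,15],[0,0,0]],[130,[0,0,13],[0,0,0]],[130,[0,0,4],[0,0,0]],[130,[0,0,2],[0,0,0]],[130,[0,0,1],[0,0,0]],[130,[0,0,0],[0,0,0]],[130,[0,0,0],[0,0,0]]])

```text
clock: 13.45
position: [0.5803, 0.0529, 0.0517]
eef_rot: [-0.717, -3.057, 0.001]
force: [-9.6, -0.3, 15.1]
grip_width: 0.0608
gripper_force: 57.3
```

Emit:
move_arm(series=[[0,[0,0,0],[0,0,0]],[0,[0,0,0],[0,0,0]],[0,[0,0,0],[0,0,0]],[0,[0,0,0],[0,0,0]],[0,[0,0,-20],[0,0,0]],[0,[0,0,-45],[0,0,0]],[0,[0,0,-45],[0,0,0]],[0,[0,0,-10],[0,0,0]]])

```text
clock: 14.25
position: [0.5844, 0.0531, 0.1757]
eef_rot: [0.715, 3.048, 0.004]
force: [0.6, 0.2, 0.5]
grip_width: 0.085
gripper_force: 0.0
```

```bash
cat > v.py <<'E'
from h import *
f=grab_frame("wrist"); s=arm.read_state(); print(s["clock"],s["position"].round(4))
for k,c in (("f1",(.581,.0535)),("f2",(.582,.166)),("f3",(.594,.274))): print(k,fit(f,c,[(.026,.099),(.031,.09)]),proj(f,[[*c,.099]]).round())
E
python3 v.py
```

```text
14.3 [0.5842 0.0531 0.1751]
f1 (array([0.5793, 0.0537]), np.float64(-267.7)) [[320. 206.]]
f2 (array([0.5824, 0.1649]), np.float64(-293.5)) [[481. 131.]]
f3 (array([0.5951, 0.2712]), np.float64(-68.7)) [[639.  76.]]
```

Emit:
move_arm(series=[[0,[14,30,0],[0,0,0]],[0,[20,40,0],[0,0,0]],[0,[15,31,0],[0,0,0]],[0,[0,0,0],[0,0,0]],[0,[0,0,0],[0,0,0]],[0,[0,0,0],[0,0,0]]])

```text
clock: 14.9
position: [0.5819, 0.1644, 0.1676]
eef_rot: [-0.718, -3.057, 0.002]
force: [-0.0, -0.4, -0.2]
grip_width: 0.0852
gripper_force: 0.0
```

```bash
python3 v.py
```

```text
14.95 [0.5821 0.1642 0.1679]
f1 (array([0.5936, 0.0522]), np.float64(-117.4)) [[179. 282.]]
f2 (array([0.5822, 0.1651]), np.float64(-261.8)) [[325. 215.]]
f3 (array([0.5952, 0.2716]), np.float64(-159.8)) [[490. 158.]]
```

Emit:
move_arm(series=[[0,[0,1,30],[0,0,0]],[0,[0,0,45],[0,0,0]],[0,[0,0,33],[0,0,0]],[0,[0,0,10],[0,0,0]],[0,[0,0,0],[0,0,0]],[0,[0,0,0],[0,0,0]]])

```text
clock: 15.55
position: [0.5842, 0.166, 0.0528]
eef_rot: [0.718, 3.055, 0.002]
force: [0.4, 0.4, 0.0]
grip_width: 0.0855
gripper_force: 0.0
```

Emit:
move_arm(series=[[90,[0,0,0],[0,0,0]],[130,[0,0,0],[0,0,0]],[130,[0,0,0],[0,0,0]],[130,[0,0,0],[0,0,0]],[130,[0,0,0],[0,0,0]],[130,[0,0,0],[0,0,0]]])

```text
clock: 16.15
position: [0.5843, 0.1659, 0.0538]
eef_rot: [0.716, 3.054, 0.001]
force: [-0.9, -2.1, 6.7]
grip_width: 0.0602
gripper_force: 56.4
```

Emit:
move_arm(series=[[130,[0,0,-10],[0,0,0]],[130,[0,0,-20],[0,0,0]],[130,[0,0,-5],[0,0,0]],[130,[0,0,0],[0,0,0]],[130,[0,0,0],[0,0,0]],[130,[0,0,0],[0,0,0]],[130,[0,0,0],[0,0,0]],[130,[0,0,0],[0,0,0]]])

```text
clock: 16.95
position: [0.5823, 0.1662, 0.085]
eef_rot: [-0.717, -3.057, 0.001]
force: [-0.5, -0.4, -4.9]
grip_width: 0.0606
gripper_force: 55.6
```

```bash
python3 r.py
```

```text
17.25 [0.5828 0.1662 0.0859] [-0.04  0.16 -5.06] [0.34 0.57 0.4 ] 0.060794009094828655 55.64128412457649
```

About 5.06 N: this is the full one. The far filter must still be hefted, so I'll put this one down first.

Emit:
move_arm(series=[[130,[0,0,15],[0,0,0]],[130,[0,0,13],[0,0,0]],[130,[0,0,4],[0,0,0]],[130,[0,0,2],[0,0,0]],[130,[0,0,0.5],[0,0,0]],[130,[0,0,0],[0,0,0]],[130,[0,0,0],[0,0,0]]])

```text
clock: 17.95
position: [0.5818, 0.1659, 0.0537]
eef_rot: [-0.717, -3.057, 0.002]
force: [-7.1, -1.4, 11.0]
grip_width: 0.0604
gripper_force: 57.7
```

Emit:
move_arm(series=[[0,[0,0,0],[0,0,0]],[0,[0,0,0],[0,0,0]],[0,[0,0,0],[0,0,0]],[0,[0,0,0],[0,0,0]],[0,[0,0,-20],[0,0,0]],[0,[0,0,-45],[0,0,0]],[0,[0,0,-45],[0,0,0]],[0,[0,0,-8],[0,0,0]]])

```text
clock: 18.75
position: [0.5861, 0.1669, 0.1769]
eef_rot: [0.715, 3.047, 0.008]
force: [0.2, -0.4, 0.1]
grip_width: 0.0852
gripper_force: 0.0
```

Emit:
move_arm(series=[[0,[10,28,0],[0,0,0]],[0,[18,40,0],[0,0,0]],[0,[9,32,0],[0,0,0]],[0,[0,0,0],[0,0,0]],[0,[0,0,0],[0,0,0]],[0,[0,0,0],[0,0,0]]])

```text
clock: 19.35
position: [0.5939, 0.2714, 0.1687]
eef_rot: [-0.718, -3.058, 0.002]
force: [0.2, -0.1, 0.2]
grip_width: 0.0856
gripper_force: 0.0
```

```bash
python3 v.py
```

```text
19.4 [0.594  0.2711 0.169 ]
f1 (array([0.5789, 0.0551]), np.float64(-125.0)) [[ 58. 321.]]
f2 (array([0.5808, 0.1672]), np.float64(-206.1)) [[177. 265.]]
f3 (array([0.5949, 0.2719]), np.float64(-211.9)) [[326. 214.]]
```

Emit:
move_arm(series=[[0,[0,1,30],[0,0,0]],[0,[0,0,45],[0,0,0]],[0,[0,0,33],[0,0,0]],[0,[0,0,10],[0,0,0]],[0,[0,0,0],[0,0,0]],[0,[0,0,0],[0,0,0]]])

```text
clock: 20.0
position: [0.5959, 0.2731, 0.0536]
eef_rot: [0.718, 3.055, 0.003]
force: [0.1, -0.1, -0.2]
grip_width: 0.0852
gripper_force: 0.0
```

Emit:
move_arm(series=[[90,[0,0,0],[0,0,0]],[130,[0,0,0],[0,0,0]],[130,[0,0,0],[0,0,0]],[130,[0,0,0],[0,0,0]],[130,[0,0,0],[0,0,0]],[130,[0,0,0],[0,0,0]]])

```text
clock: 20.6
position: [0.5964, 0.2736, 0.0548]
eef_rot: [0.716, 3.054, 0.004]
force: [-0.1, -1.1, 6.2]
grip_width: 0.0609
gripper_force: 55.3
```

Emit:
move_arm(series=[[130,[0,0,-10],[0,0,0]],[130,[0,0,-20],[0,0,0]],[130,[0,0,-5],[0,0,0]],[130,[0,0,0],[0,0,0]],[130,[0,0,0],[0,0,0]],[130,[0,0,0],[0,0,0]],[130,[0,0,0],[0,0,0]],[130,[0,0,0],[0,0,0]]])

```text
clock: 21.4
position: [0.5941, 0.2731, 0.0855]
eef_rot: [-0.717, -3.057, 0.001]
force: [0.7, -0.8, -2.4]
grip_width: 0.0609
gripper_force: 55.0
```

```bash
python3 r.py
```

```text
21.7 [0.5945 0.2732 0.0863] [-0.06 -0.18 -2.28] [0.92 0.32 0.51] 0.06073619012800024 54.97812336310744
```

About 2.3 N, light. I'll put it back and return for the middle one.

Emit:
move_arm(series=[[130,[0,0,15],[0,0,0]],[130,[0,0,13],[0,0,0]],[130,[0,0,4],[0,0,0]],[130,[0,0,2],[0,0,0]],[130,[0,0,0.5],[0,0,0]],[130,[0,0,0],[0,0,0]],[130,[0,0,0],[0,0,0]]])

```text
clock: 22.4
position: [0.5938, 0.2726, 0.0545]
eef_rot: [-0.718, -3.058, 0.002]
force: [-6.8, -2.3, 12.8]
grip_width: 0.0609
gripper_force: 57.0
```

Emit:
move_arm(series=[[0,[0,0,0],[0,0,0]],[0,[0,0,0],[0,0,0]],[0,[0,0,0],[0,0,0]],[0,[0,0,0],[0,0,0]],[0,[0,0,-20],[0,0,0]],[0,[0,0,-45],[0,0,0]],[0,[0,0,-45],[0,0,0]],[0,[0,0,-8],[0,0,0]]])

```text
clock: 23.2
position: [0.5975, 0.2743, 0.1778]
eef_rot: [0.715, 3.048, 0.011]
force: [0.7, 0.6, 0.9]
grip_width: 0.0852
gripper_force: 0.0
```

Emit:
move_arm(series=[[0,[-10,-28,0],[0,0,0]],[0,[-18,-40,0],[0,0,0]],[0,[-9,-32,0],[0,0,0]],[0,[0,0,0],[0,0,0]],[0,[0,0,0],[0,0,0]],[0,[0,0,0],[0,0,0]]])

```text
clock: 23.8
position: [0.5831, 0.1679, 0.1694]
eef_rot: [-0.716, -3.058, -0.001]
force: [-0.1, 0.0, 0.0]
grip_width: 0.0853
gripper_force: 0.0
```

```bash
python3 v.py
```

```text
23.85 [0.5832 0.1681 0.1695]
f1 (array([0.5955, 0.055 ]), np.float64(-110.5)) [[175. 281.]]
f2 (array([0.5807, 0.1669]), np.float64(-280.8)) [[319. 215.]]
f3 (array([0.5941, 0.273 ]), np.float64(-160.1)) [[482. 158.]]
```

Emit:
move_arm(series=[[0,[1,-2,30],[0,0,0]],[0,[0,0,45],[0,0,0]],[0,[0,0,33],[0,0,0]],[0,[0,0,10],[0,0,0]],[0,[0,0,0],[0,0,0]],[0,[0,0,0],[0,0,0]]], squeeze=60)

```text
clock: 24.45
position: [0.5827, 0.1666, 0.0537]
eef_rot: [0.716, 3.056, 0.002]
force: [0.8, -0.7, 0.9]
grip_width: 0.0856
gripper_force: 0.0
```

Emit:
move_arm(series=[[90,[0,0,0],[0,0,0]],[130,[0,0,0],[0,0,0]],[130,[0,0,0],[0,0,0]],[130,[0,0,0],[0,0,0]],[130,[0,0,0],[0,0,0]],[130,[0,0,0],[0,0,0]]])

```text
clock: 25.05
position: [0.5831, 0.1658, 0.0547]
eef_rot: [0.717, 3.054, 0.003]
force: [-1.2, -0.5, 5.1]
grip_width: 0.0606
gripper_force: 66.8
```

Emit:
move_arm(series=[[130,[0,0,-10],[0,0,0]],[130,[0,0,-25],[0,0,0]],[130,[0,0,-30],[0,0,0]],[130,[0,0,-30],[0,0,0]],[130,[0,0,-25],[0,0,0]],[130,[0,0,-10],[0,0,0]],[130,[0,0,0],[0,0,0]],[130,[0,0,0],[0,0,0]]])

```text
clock: 25.85
position: [0.5804, 0.1656, 0.1798]
eef_rot: [-0.717, -3.055, 0.002]
force: [0.4, 0.5, -5.3]
grip_width: 0.0603
gripper_force: 66.7
```

```bash
python3 r.py
```

```text
26.15 [0.5809 0.1657 0.1804] [ 0.09  0.3  -5.26] [0.44 0.39 0.2 ] 0.06025930407929386 66.6723801598232
```

5.26 N held, so I'll carry it to the cup.

Emit:
move_arm(series=[[130,[-6,-14,0],[0,0,0]],[130,[-12,-30,0],[0,0,0]],[130,[-14,-35,0],[0,0,0]],[130,[-15,-37,0],[0,0,0]],[130,[-15,-37,0],[0,0,0]],[130,[-15,-37,0],[0,0,0]],[130,[-15,-37,0],[0,0,0]],[130,[-14,-35,0],[0,0,0]]])

```text
clock: 26.95
position: [0.559, -0.1187, 0.1819]
eef_rot: [0.719, 3.058, -0.001]
force: [1.3, 0.5, -4.4]
grip_width: 0.06
gripper_force: 66.8
```

Emit:
move_arm(series=[[130,[-12,-30,0],[0,0,0]],[130,[-7,-16,0],[0,0,0]],[130,[-3,-8,0],[0,0,0]],[130,[0,0,0],[0,0,0]],[130,[0,0,0],[0,0,0]],[130,[0,0,0],[0,0,0]],[130,[0,0,0],[0,0,0]],[130,[0,0,0],[0,0,0]]])

```text
clock: 27.75
position: [0.5557, -0.1732, 0.1819]
eef_rot: [0.715, 3.059, 0.0]
force: [0.4, 0.8, -5.7]
grip_width: 0.0603
gripper_force: 66.9
```

```bash
python3 r.py; python3 - <<'E'
from h import *
f=grab_frame("scene"); im=f["color"][...,::-1]
for k,c,C in (("f1",(.581,.0535),[(.026,.099),(.031,.09)]),("f3",(.594,.273),[(.026,.099),(.031,.09)])): print(k,fit(f,c,C))
cv2.imwrite("pics/final.png",cv2.resize(im[120:320,200:440],(720,600),interpolation=cv2.INTER_CUBIC))
E
```

```text
28.05 [ 0.5555 -0.1741  0.1818] [-0.29  0.2  -5.28] [0.6  0.45 0.57] 0.06065261624643755 66.89607018055085
f1 (array([0.5786, 0.0561]), np.float64(-441.1))
f3 (array([0.591 , 0.2757]), np.float64(-278.6))
```

View pics/final.png

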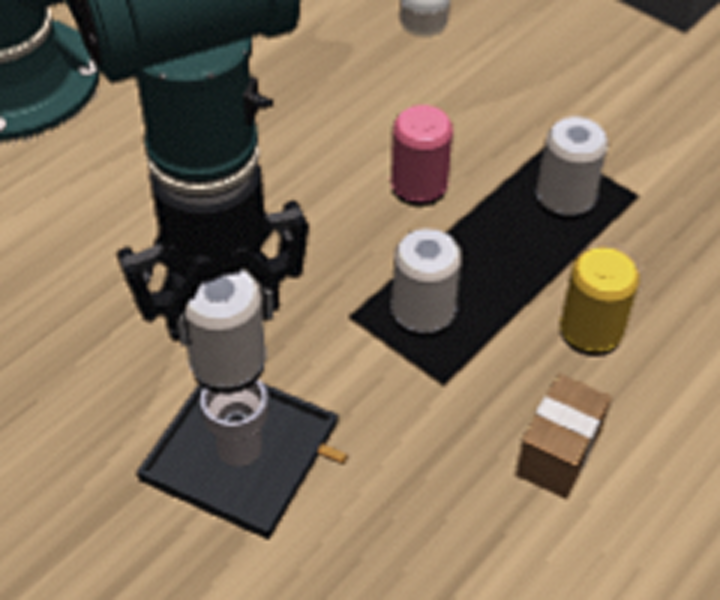

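The full filter hangs upright (crop (226,335)) about 45 mm above the seated cup's mouth (234,405). The two light ones stand on the mat at (427,280) and (572,165). I'm handing the job in.

```bash
python3 -c "
from station import arm
print(arm.close_job())"
```

```text
the job is handed in; nothing more can be done
None
```

I handed the job in with the cup home on the stub, the full filter (about 5.3 N, from the middle place) held upright over the cup, and the two light ones back on the mat. The hand-in gave no verdict.

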